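Fit the beater into the mixer base and hold it down

ROBOT

A 7-joint arm with a two-finger parallel gripper is mounted at the origin on the work surface. World frame = base frame: x ahead of the robot, y to its left, z up, the work surface at z = 0. Lengths are in mm, angles in rad, forces in N, time in s.
With the tool pointing down it reaches from about 425 to 1025 mm from the base axis. Payload 3.6 kg.
Tool frame: the origin (TCP) lies at the centre of the arm's flange, where the gripper is bolted on; the fingertips stand 173 mm ahead of it and the grasp point (between the pads) lies 155 mm ahead of it (manip.tip_extent is the distance from the TCP to the fingertips, in mm); z points along the fingers, y is the direction in which the jaws open and shut (so a half turn about z gives the same grasp; the last joint's range is limited). The gripper opens to 85 mm and grips with 20 to 120 N. Pads are 22 mm wide; open, the fingers measure 114 mm over their backs; the gripper's body (76 mm by 85 mm) begins 54 mm behind the grasp point. The pads swing forward as they close: fully open they stand 13 mm farther back than shut.
Start: joints at [1.121, 0.591, 0.048, 1.609, -0.033, 0.943, -0.034], TCP at [253.232, -679.34, 404.702] pointing down, gripper open.
Joint ranges: [-2.69, 2.69], [-0.47, 2.24], [-1.27, 1.36], [0.19, 2.51], [-1.53, 4.68], [0.08, 2.07], [-3.09, 3.09]. Speed limits (rad/s): [2.57, 2.57, 3.14, 3.14, 3.14, 3.14, 3.14].

INTERFACE

Orientations are given as a unit quaternion [x, y, z, w].
In Python, from station import manip gives the robot as it stands.
- The arm moves only by the tool drive_tool, never from a script. Its arguments are lists of equal length, an entry for each row: "travel": the shift along the world's x, y, z in mm, a list of three; "rot": the turn, a rotation vector about the world's x, y, z in rad, a list of three. In form: {"travel": [[x, y, z], ...], "rot": [[ax, ay, az], ...]}. A call has 1 to 12 rows; each row is the pose to reach, as a shift and turn from the pose commanded when the call began; what a row does not reach only later rows make up. A row lasts 1/10 s, in which the tool goes at most 50 mm and 8.59 degrees, less where a joint would pass 70% of its speed; a pose out of reach is approached as far as the arm can. A call with a gripper value outside its range is refused whole. "gripper" is the finger opening in mm, from 0 to 85.4, set as the call begins (left out, the last holds). The fingers move at their own pace and stop on an object; "newtons" is the grip in N (left out, the last holds). Time passes only in rows, so rows that repeat a pose let the fingers close. It gives the time, the measured TCP pose, the force and the opening at its end, in the units of the state.
- manip.sense(): the state, without advancing time (a new reading comes with each control period).
- manip.capture(name): name is "scene" or "top" or "wrist"; returns the picture (420x560x3 uint8, red, green, blue); there is no depth.
- manip.calibration(name): a dict with "K" (3x3 intrinsics, pixels), "eye" and "attitude" of the camera in the world. Camera axes: x right, y down, z forward; pixel columns grow to the right and rows downward; lengths in mm; the calibration is good to about 2 mm. The wrist camera is an equidistant fisheye: a pixel r from the principal point sees the ray r / f radians off the axis. A picture is of the moment at which its call begins: read the wrist's pose just before it. calibration takes no time and is no camera call; for the wrist camera it gives the pose at the moment of the call.
- manip.sign_off(): hands the job in, once; it reports no verdict.
Trained networks look in the newest picture that a camera, given by its name, has taken for a name from the list of things; names that differ only in an ending like _2 or _b are one class to them, and where a whole thing is asked for, a point or a joint stands for the part that bears it (a point fixed in the world has none). Each returns a list of dicts, best first, with "conf" (0 to 1); they miss things now and then, are a little off and sometimes report something else, mostly with a low value. They report only what shows in the picture. A call takes as long as a camera call.
- manip.masks_of(camera, label): "region" (420x560 bool, what is visible of it) and "extent" ([left, top, width, height] in pixels, round what is visible of it).
The state is a dict: "clock": time; "joints": joint angles; "joint_vel": joint speeds; "effort": joint torques, N m; "position": TCP position; "eef_rot": TCP orientation; "contact_force": force on the tool from outside, world axes, zero at the start; "wrist_torque": the same for the moment, N m; "finger_gap": finger opening in mm.
Only numpy, scipy, OpenCV 4.12 (cv2) and the standard library are available. Lean on these libraries where they do the work, as an engineer would, in place of code of your own. Each camera call takes 0.05 s, during which the arm holds its last target.

TASK

Lift the lid of the white mixer base until it rests open on its stop. Then take the steel beater out of its wooden stand, turn it until the wings on its stem mesh with the cross-shaped slots in the drive sleeve, and slide it fully home, down against the spring until its collar sits on the sleeve. Finish while still gripping the beater and pressing it home, with the lid open; do not disturb the other kitchen things.

Things in the scene. Friction and masses are not known exactly. Their poses are not given: they have to be found in the camera images.
- mixer: White low mixer base, a box 190 x 190 mm and 75 mm tall, walls 6 mm, fixed to the wooden tray (tray surface 10 mm above the work surface). Origin at the centre of its underside, z up, x and y along its sides. The round steel drive sleeve stands at its centre, under the lid.
- lid (a joint): Angle of the mixer's lid in rad: 0 shut, grows as it is lifted, 1.9 on its stop (leaning back past upright, rests there by its weight). It falls shut if let go below about 1.55. Lid panel 190 x 190 x 8 mm, 0.25 kg, hinged along the mixer's x on its -y rim.
- lid_hinge (a point): Middle of the lid's hinge line, on the mixer's -y rim 75 mm above the mixer's underside; the hinge line runs along its x. Fixed to the mixer.
- lid_bar (a point): Middle of the lid's round steel bar handle, moves with the lid. Bar 12 mm thick, 110 mm long along its x (parallel to the hinge), on two end posts, fixed to the lid (it may turn between the fingers). Its centre is 40 mm off the lid's outer face and 12 mm in from the free edge: 178 mm from the hinge line along the panel and 48 mm off it, measured in the lid's own turning frame.
- socket (a point): Centre of the mouth (top) of the drive sleeve, 66 mm above the mixer's underside; z up, turns with the sleeve. Sleeve 42 mm outside, bore 27 mm for 8 mm, then for 20 mm a cross-shaped spline: two slots 8 mm wide, 27 mm across, along its x and y. It stands at any angle and is stiff (about 0.3 N m to turn), so stays put while a beater is turned lightly on it.
- plunger (a joint): Travel in m of the spring plunger at the bottom of the sleeve: 0 up, its top 29 mm below the mouth; about 0.007 when a beater is fully home (stop at 0.009). Spring 4 N at first, about 10 N at home; it pushes an unheld beater back up.
- beater: Steel beater, 120 mm tall, 0.12 kg, stem down; origin at the stem tip, z up. Crossed wings along its x and y, 24 mm across, 5 mm thick, full width 11 to 24 mm above the tip, tapered to a point below. Cage: four upright flat strips (4 thick, 10 wide) from 58 to 120 mm above the tip, outer faces 24 mm from the axis at +x, -x, +y, -y (48 mm across), joined by crossed bars at top and bottom.
- beater_collar (a point): Centre of the underside of the beater's collar (38 mm wide, 6 mm thick), 36 mm above the stem tip, axes as the beater's.
- stand: Light wooden block 70 x 70 x 45 mm, fixed, origin at the centre of its underside; a round 27 mm hole, 40 mm deep, in its top holds the beater's stem, the collar resting on the block's top.
- mug: Bystander: blue enamel mug, 80 mm wide, 85 mm tall, handle to its +y. Origin at the centre of its underside. Leave it alone.
- jar: Bystander: glass jar with steel cap, 66 mm wide, 90 mm tall. Origin at the centre of its underside. Leave it alone.
- tostonera: Bystander: round mahogany press, two 120 mm discs with a pair of handles to its +y, 32 mm tall, lying flat. Origin at the centre of its underside. Leave it alone.
- brush: Bystander: kitchen brush with grey silicone bristles, about 205 mm long along its x, 18 mm tall. Origin at the centre of its underside. Leave it alone.
- ladle: Bystander: stainless ladle, bowl 84 mm wide, handle 250 mm long to its +y. Origin at the centre of its underside. Leave it alone.
- mill: Bystander: dark wooden pepper mill, 52 mm wide, 130 mm tall. Origin at the centre of its underside. Leave it alone.
- bowl: Bystander: white ceramic bowl, 110 mm wide, 50 mm tall. Origin at the centre of its underside. Leave it alone.

How it is judged:
By the outcome, as a careful person would: the job done as asked, in the order asked, and still so for the second after the job is handed in, while the arm keeps its last pose, push and grip.
It also fails if it takes over 66 s, if anything falls off the work surface, if the arm or the gripper's body presses on something with over 40 N, if the wrist force passes 120 N, or if a joint passes its speed limit or range.

## Working session

There is one attempt and no reset: what is moved stays moved. The work goes in short steps, Python scripts to look and compute and a tool call to move; the robot and the scene stay as the last step left them, time stands still between calls to the robot, and variables do not carry over. Pictures are saved under pics/ and viewed, and the job is handed in when it is done.

Besides the shell and the picture viewer there is one more tool, called after "Request:" as a command line: name --argument value ..., lists and objects as JSON in quotes. drive_tool: Moves the arm, as the interface text tells. Its arguments: {"type":"object","properties":{"travel":{"type":"array"},"rot":{"type":"array"},"gripper":{"type":"number"},"newtons":{"type":"number"}},"required":["travel","rot"]}

```bash
ls; mkdir -p pics; python3 - <<'E'
from station import manip
import cv2, json
print(manip.sense()); print(manip.tip_extent)
for c in ["scene","top","wrist"]:
    im=manip.capture(c); cv2.imwrite(f"pics/{c}0.png",im[:,:,::-1])
    print(c,manip.calibration(c))
E
```

```text
pics
{'clock': 0.0, 'joints': array([ 1.12049795,  0.5920826 ,  0.04826515,  1.60984447, -0.03331756,
        0.94269275, -0.03370209]), 'joint_vel': array([-0.00060448,  0.00131127, -0.00038038, -0.0015638 , -0.00121493,
        0.00027683,  0.00014704]), 'effort': array([ 6.03169556e-04, -5.48701537e+01,  1.54630959e+00, -1.98122460e+01,
        9.27534333e-03,  8.72780249e-03, -5.68990913e-06]), 'position': array([ 253.11361446, -678.90132806,  403.55764682]), 'eef_rot': array([ 9.84119868e-01,  1.77501688e-01, -2.41742093e-04, -1.08493493e-03]), 'contact_force': array([-0.59419761,  0.26606553,  0.31451038]), 'wrist_torque': array([ 0.02384108, -0.02303077,  0.01056112]), 'finger_gap': 85.34175213810504}
173.4
scene {'K': array([[406.85971947,   0.        , 280.1216324 ],
       [  0.        , 406.85971947, 210.7347346 ],
       [  0.        ,   0.        ,   1.        ]]), 'eye': array([1050.69277961,  744.6785447 ,  961.26053044]), 'attitude': array([ 0.2410438 ,  0.89278682, -0.36541238, -0.10631735])}
top {'K': array([[379.56174781,   0.        , 285.48908075],
       [  0.        , 379.56174781, 215.11855846],
       [  0.        ,   0.        ,   1.        ]]), 'eye': array([ 365.45167564,   13.18168477, 1302.30110003]), 'attitude': array([ 0.71917665, -0.68663744,  0.07104313, -0.07916337])}
wrist {'K': array([[325.1922621 ,   0.        , 281.00624525],
       [  0.        , 325.1922621 , 205.29350832],
       [  0.        ,   0.        ,   1.        ]]), 'eye': array([ 318.76794022, -654.41240541,  373.40705051]), 'attitude': array([ 0.81353981, -0.56494534, -0.07921111,  0.11276236])}
```

View pics/scene0.png

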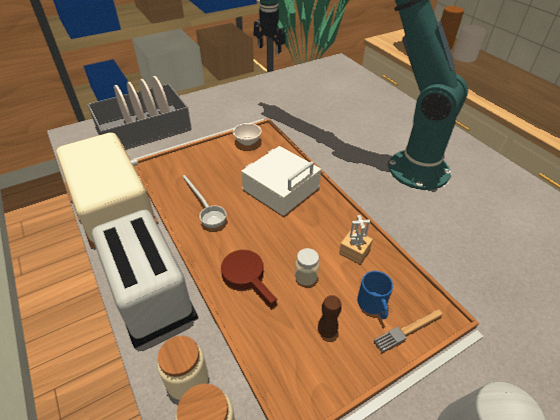

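View pics/top0.png

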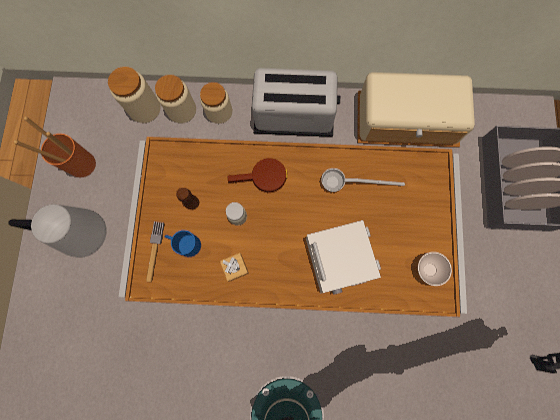

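View pics/wrist0.png

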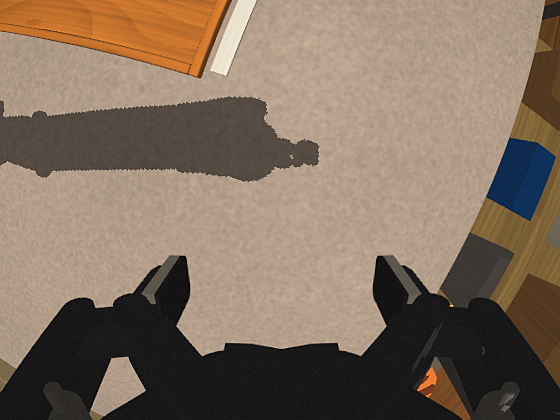

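The scene view shows the mixer at about (283,180) with its bar at (300,175). The beater and stand are at (357,240), between mug (375,292), jar (308,265) and mixer. In the top view the mixer is at (343,257) with its bar on the left (+y) side, and the stand is at (234,266).

```bash
cat > h.py <<'E'
from station import manip
import numpy as np, cv2
from scipy.spatial.transform import Rotation as R
def ray(cal,uv,fish=False):
    K=cal["K"]; uv=np.atleast_2d(uv).astype(float)
    d=np.c_[(uv[:,0]-K[0,2])/K[0,0],(uv[:,1]-K[1,2])/K[1,1]]
    if fish:
        r=np.linalg.norm(d,axis=1); s=np.where(r>1e-9,np.sin(r)/np.maximum(r,1e-9),1)
        v=np.c_[d*s[:,None],np.cos(r)]
    else: v=np.c_[d,np.ones(len(d))]
    v=R.from_quat(cal["attitude"]).apply(v); return v/np.linalg.norm(v,axis=1)[:,None]
def toplane(cal,uv,z,fish=False):
    v=ray(cal,uv,fish); e=cal["eye"]; return e+v*((z-e[2])/v[:,2])[:,None]
def proj(cal,P,fish=False):
    P=np.atleast_2d(P); c=R.from_quat(cal["attitude"]).inv().apply(P-cal["eye"]); K=cal["K"]
    if fish:
        rr=np.linalg.norm(c[:,:2],axis=1); th=np.arctan2(rr,c[:,2]); d=c[:,:2]/np.maximum(rr,1e-9)[:,None]*th[:,None]
    else: d=c[:,:2]/c[:,2:]
    return np.c_[d[:,0]*K[0,0]+K[0,2],d[:,1]*K[1,1]+K[1,2]]
E
python3 - <<'E'
from h import *
for c in ["top","scene"]:
    im=manip.capture(c); cal=manip.calibration(c)
    out=cv2.resize(im[:,:,::-1],None,fx=1,fy=1).copy()
    for n in ["mixer","lid","lid_bar","stand","beater","mug","jar","mill"]:
        r=manip.masks_of(c,n)
        for q in r[:2]:
            m=q["region"]; ys,xs=np.nonzero(m)
            if len(xs)==0: continue
            print(c,n,round(q["conf"],2),q["extent"],len(xs),(xs.mean().round(1),ys.mean().round(1)))
        if r: np.save(f"m_{c}_{n}.npy",r[0]["region"])
    if c=="top":
        cr=im[200:310,200:400]; cv2.imwrite("pics/topcrop.png",cv2.resize(cr[:,:,::-1],(800,440),interpolation=cv2.INTER_CUBIC))
    else:
        cr=im[140:290,230:400]; cv2.imwrite("pics/scenecrop.png",cv2.resize(cr[:,:,::-1],(680,600),interpolation=cv2.INTER_CUBIC))
E
```

```text
top mixer 0.92 [307.8, 221.8, 73.7, 70.4] 3808 (np.float64(342.3), np.float64(256.9))
top lid 0.97 [310.9, 223.1, 69.3, 69.1] 3580 (np.float64(343.1), np.float64(256.7))
top lid_bar 0.68 [308.0, 221.1, 73.0, 67.7] 3598 (np.float64(342.7), np.float64(256.7))
top stand 0.68 [416.9, 252.3, 36.3, 34.1] 911 (np.float64(434.7), np.float64(269.3))
top stand 0.53 [223.4, 252.8, 27.2, 29.8] 291 (np.float64(236.3), np.float64(269.5))
top beater 0.63 [222.5, 260.4, 18.7, 13.3] 183 (np.float64(231.9), np.float64(265.4))
top mug 0.55 [168.0, 229.9, 32.0, 27.4] 582 (np.float64(185.3), np.float64(242.9))
top jar 0.72 [307.6, 221.9, 70.2, 71.8] 3749 (np.float64(342.3), np.float64(257.2))
top jar 0.71 [227.5, 204.0, 18.7, 22.0] 387 (np.float64(235.7), np.float64(214.1))
top mill 0.83 [176.7, 188.6, 25.6, 20.2] 308 (np.float64(187.7), np.float64(198.9))
scene mixer 0.68 [243.2, 148.5, 77.1, 64.3] 3482 (np.float64(281.0), np.float64(178.9))
scene lid 0.94 [242.7, 145.1, 78.6, 50.7] 2194 (np.float64(281.6), np.float64(170.9))
scene lid_bar 0.83 [240.1, 145.4, 81.2, 52.7] 2220 (np.float64(281.1), np.float64(171.1))
scene stand 0.94 [341.1, 232.2, 29.7, 29.8] 494 (np.float64(354.9), np.float64(248.4))
scene beater 0.8 [349.5, 215.2, 19.2, 31.5] 421 (np.float64(359.0), np.float64(230.4))
scene mug 0.81 [356.0, 270.7, 36.4, 47.8] 1162 (np.float64(375.5), np.float64(292.8))
scene jar 0.69 [295.5, 249.0, 26.3, 36.8] 760 (np.float64(306.9), np.float64(266.2))
scene mill 0.57 [317.6, 297.6, 24.6, 41.5] 686 (np.float64(330.1), np.float64(316.3))
```

View pics/topcrop.png

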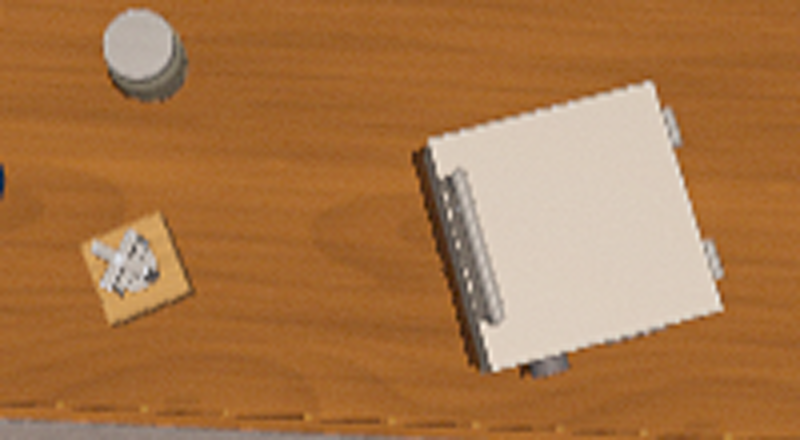

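View pics/scenecrop.png

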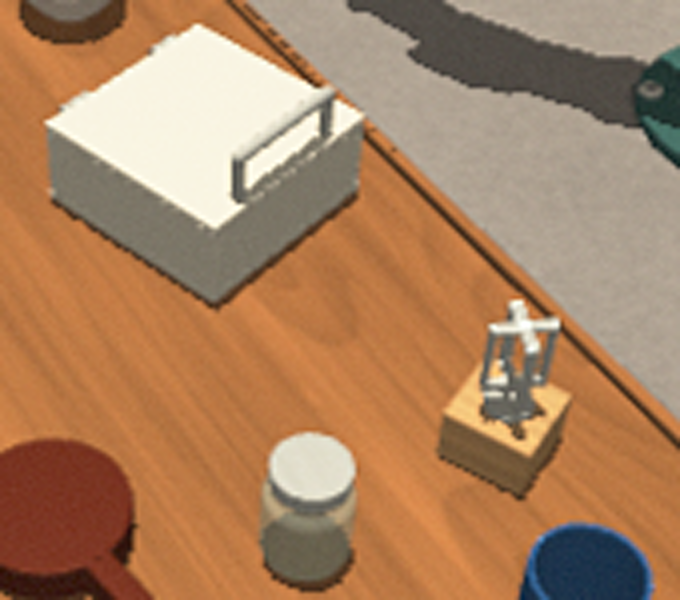

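```bash
python3 - <<'E'
from h import *
from scipy.optimize import least_squares
T=manip.calibration("top"); S=manip.calibration("scene")
tp=np.array([(428,140),(652,82),(722,310),(490,371)])/4+[200,200]-.4
sp=np.array([(217,228),(46,124),(197,25),(363,117)])/4+[230,140]-.4
print(toplane(T,tp,93).round(1)); print(toplane(S,sp,93).round(1))
# corner order top: upleft(far,+y), upright(far,-y), lowright(near,-y), lowleft(near,+y)
def corners(p):
    x,y,a=p; c=np.array([[1,1],[1,-1],[-1,-1],[-1,1]])*95.
    M=np.array([[np.cos(a),-np.sin(a)],[np.sin(a),np.cos(a)]]); return np.c_[c@M.T+[x,y],np.full(4,93.)]
def f(p,w=(1,1)):
    return np.r_[(w[0]*(proj(T,corners(p))-tp)).ravel(),(w[1]*(proj(S,corners(p))-sp)).ravel()]
for w in [(1,1),(1,0),(0,1)]:
    r=least_squares(f,[500,-150,.2],args=(w,)); print(w,r.x, np.abs(r.fun).max())
# bar ends in top
bt=np.array([(460,170),(494,320)])/4+200-.4; print("bar top",toplane(T,bt,133).round(1))
bs=np.array([(238,157),(332,92)])/4+[230,140]-.4; print("bar scene",toplane(S,bs,135).round(1))
# stand top corners
st=np.array([(160,212),(193,291),(112,326),(81,245)])/4+200-.4; P=toplane(T,st,55);print("stand top",P.round(1),P.mean(0))
ss=np.array([(443,410),(521,455),(572,400)])/4+[230,140]-.4; Q=toplane(S,ss,55);print("stand scene",Q.round(1),(Q[0]+Q[2])/2)
b=np.array([(517,305),(558,324),(530,345),(490,328)])/4+[230,140]-.4; Q=toplane(S,b,139);print("beater scene",Q.round(1),Q.mean(0))
for n in ["mug","jar","mill"]:
    for c,C in (("top",T),("scene",S)):
        m=np.load(f"m_{c}_{n}.npy"); ys,xs=np.nonzero(m); print(n,c,toplane(C,[[xs.mean(),ys.mean()]],50).round(0))
E
```

```text
[[ 565.3  -37.6   93. ]
 [ 621.3 -217.5   93. ]
 [ 440.8 -273.1   93. ]
 [ 385.3  -92.4   93. ]]
[[ 561.8  -37.8   93. ]
 [ 620.5 -216.3   93. ]
 [ 441.7 -273.1   93. ]
 [ 385.8  -93.5   93. ]]
(1, 1) [ 5.02797519e+02 -1.55146671e+02  3.03342097e-01] 0.6781358642965074
(1, 0) [ 5.03236681e+02 -1.55136706e+02  2.98367632e-01] 0.3708595872690239
(0, 1) [ 5.02145723e+02 -1.55531275e+02  3.10952210e-01] 0.6598447410524955
bar top [[536.3 -61.6 133. ]
 [422.7 -90.9 133. ]]
bar scene [[530.1 -60.7 135. ]
 [421.8 -91.7 135. ]]
stand top [[501.5 179.1  55. ]
 [438.4 147.5  55. ]
 [407.3 211.3  55. ]
 [471.5 241.9  55. ]] [454.68157898 194.94752906  55.        ]
stand scene [[496.5 176.1  55. ]
 [473.3 237.8  55. ]
 [408.3 215.7  55. ]] [452.40719583 195.86995948  55.        ]
beater scene [[444.6 176.5 139. ]
 [431.2 205.4 139. ]
 [460.8 211.3 139. ]
 [474.8 184.8 139. ]] [452.83729283 194.48143365 139.        ]
mug top [[526. 363.  50.]]
mug scene [[517. 361.  50.]]
jar top [[ 502. -159.   50.]]
jar scene [[627. 197.  50.]]
mill top [[677. 370.  50.]]
mill scene [[662. 357.  50.]]
```

Request:
drive_tool --travel '[[10, 26, 0], [26, 70, -2], [43, 115, -4], [59, 158, -6], [76, 203, -8], [92, 246, -10], [109, 291, -12], [125, 334, -14], [142, 379, -16], [158, 422, -18], [175, 467, -20], [191, 510, -20]]' --rot '[[0, 0, -0.05], [0, 0, -0.05], [0, 0, -0.05], [0, 0, -0.05], [0, 0, -0.05], [0, 0, -0.05], [0, 0, -0.05], [0, 0, -0.05], [0, 0, -0.05], [0, 0, -0.05], [0, 0, -0.05], [0, 0, -0.05]]'

```text
clock: 2.25
position: [444.7, -167.4, 384.9]
eef_rot: [0.988, 0.153, 0.0, 0.0]
contact_force: [1.7, -1.1, 0.1]
finger_gap: 85.3
```

Request:
drive_tool --travel '[[12, 31, 0], [24, 64, 0], [32, 86, 0], [34, 93, 0], [34, 93, 0], [34, 93, 0]]' --rot '[[0, 0, 0], [0, 0, 0], [0, 0, 0], [0, 0, 0], [0, 0, 0], [0, 0, 0]]'

```text
clock: 2.85
position: [477.7, -77.7, 384.7]
eef_rot: [0.988, 0.152, -0.0, 0.0]
contact_force: [-0.2, -0.0, -0.1]
finger_gap: 85.5
```

```bash
python3 - <<'E'
from h import *
s=manip.sense(); print(s["position"],R.from_quat(s["eef_rot"]).as_matrix().round(4),s["contact_force"],s["clock"])
W=manip.calibration("wrist"); im=manip.capture("wrist")
o=im.copy()
# project model: bar ends, lid corners
a=.303;c0=np.array([502.8,-155.1]);X=np.array([np.cos(a),np.sin(a)]);Y=np.array([-np.sin(a),np.cos(a)])
P=[np.r_[c0+X*sx*55+Y*83,133] for sx in(-1,1)]+[np.r_[c0+X*sx*95+Y*sy*95,93] for sx in(-1,1) for sy in(-1,1)]
for u,v in proj(W,np.array(P),True):
    cv2.circle(o,(int(round(u)),int(round(v))),3,(255,0,0),1)
cv2.imwrite("pics/w1.png",cv2.resize(o,None,fx=1.4,fy=1.4)[:,:,::-1])
E
```

```text
[477.72593013 -77.69762844 384.67296773] [[ 9.538e-01  3.003e-01 -6.000e-04]
 [ 3.003e-01 -9.538e-01 -8.000e-04]
 [-8.000e-04  6.000e-04 -1.000e+00]] [-0.20848326 -0.03958793 -0.07371943] 2.85
```

View pics/w1.png

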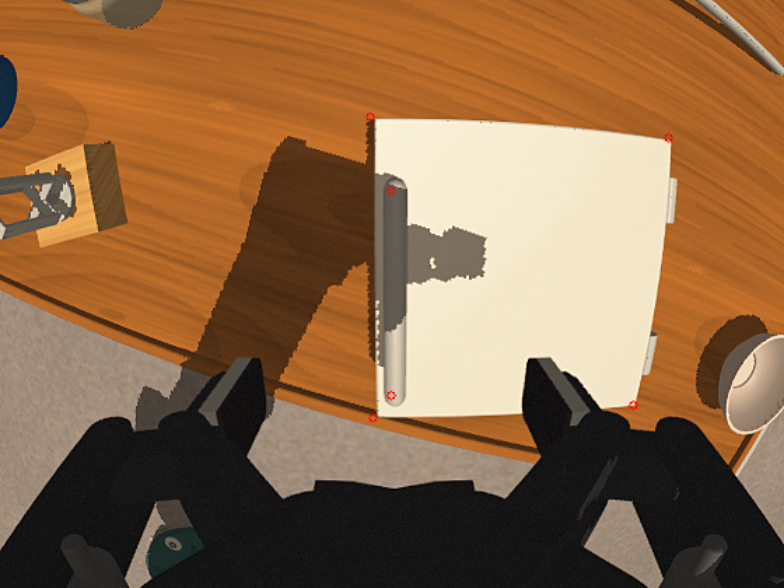

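The projected model sits within about 3 px of the bar and lid edges, so the grip pose is good. Descending now.

Request:
drive_tool --travel '[[0, 0, -20], [0, 0, -50], [0, 0, -75], [0, 0, -90], [0, 0, -96], [0, 0, -97], [0, 0, -97]]' --rot '[[0, 0, 0], [0, 0, 0], [0, 0, 0], [0, 0, 0], [0, 0, 0], [0, 0, 0], [0, 0, 0]]'

```text
clock: 3.6
position: [478.4, -77.0, 288.1]
eef_rot: [0.988, 0.152, 0.0, 0.0]
contact_force: [-0.0, -0.8, 0.1]
finger_gap: 85.3
```

Request:
drive_tool --travel '[[0, 0, 0], [0, 0, 0], [0, 0, 0], [0, 0, 0], [0, 0, 0], [0, 0, 0], [0, 0, 0], [0, 0, 0], [0, 0, 0], [0, 0, 0]]' --rot '[[0, 0, 0], [0, 0, 0], [0, 0, 0], [0, 0, 0], [0, 0, 0], [0, 0, 0], [0, 0, 0], [0, 0, 0], [0, 0, 0], [0, 0, 0]]' --gripper 6 --newtons 25

```text
clock: 4.6
position: [478.7, -77.7, 288.0]
eef_rot: [0.988, 0.152, 0.001, 0.001]
contact_force: [-0.2, -5.7, 1.7]
finger_gap: 11.0
```

```bash
python3 - <<'E'
from h import *
s=manip.sense(); print(s["position"],s["contact_force"],s["clock"],s["finger_gap"])
im=manip.capture("wrist"); cv2.imwrite("pics/w2.png",im[:,:,::-1])
# arc
a=.304;Y=np.array([-np.sin(a),np.cos(a)]);r=np.hypot(178,48);p0=np.arctan2(48,178)
for k in range(0,25):
    t=1.92*k/24
    h=r*np.cos(p0+t)-178; z=r*np.sin(p0+t)-48
    print(k,round(t,2),(Y*h).round(0),round(z))
E
```

```text
[478.68917651 -77.71988499 288.01418155] [-0.15254583 -5.65343448  1.69145592] 4.6 10.955913318597482
0 0.0 [-0.  0.] 0
1 0.08 [ 1. -4.] 14
2 0.16 [ 3. -9.] 28
3 0.24 [  5. -16.] 41
4 0.32 [  7. -23.] 54
5 0.4 [ 10. -31.] 66
6 0.48 [ 13. -40.] 77
7 0.56 [ 16. -50.] 87
8 0.64 [ 19. -61.] 97
9 0.72 [ 23. -72.] 105
10 0.8 [ 26. -84.] 113
11 0.88 [ 30. -97.] 120
12 0.96 [  34. -110.] 125
13 1.04 [  39. -123.] 130
14 1.12 [  43. -137.] 133
15 1.2 [  47. -151.] 135
16 1.28 [  52. -165.] 136
17 1.36 [  56. -179.] 136
18 1.44 [  61. -193.] 135
19 1.52 [  65. -207.] 132
20 1.6 [  69. -221.] 129
21 1.68 [  73. -234.] 124
22 1.76 [  77. -247.] 118
23 1.84 [  81. -259.] 111
24 1.92 [  85. -271.] 103
```

View pics/w2.png

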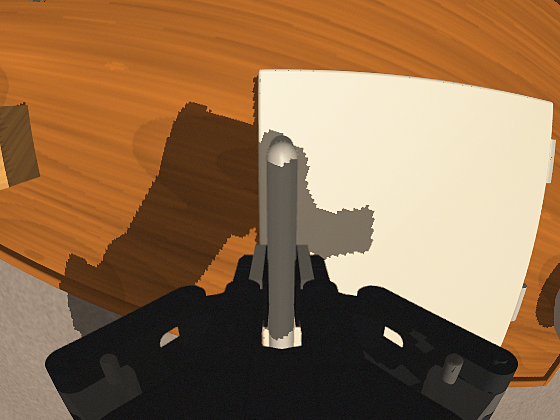

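Request:
drive_tool --travel '[[1, -2, 7], [1, -4, 14], [3, -9, 28], [5, -16, 41], [7, -23, 54], [10, -31, 66], [13, -40, 77], [16, -50, 87], [19, -61, 97], [23, -72, 105], [26, -84, 113], [26, -84, 113]]' --rot '[[0, 0, 0], [0, 0, 0], [0, 0, 0], [0, 0, 0], [0, 0, 0], [0, 0, 0], [0, 0, 0], [0, 0, 0], [0, 0, 0], [0, 0, 0], [0, 0, 0], [0, 0, 0]]'

```text
clock: 5.85
position: [504.5, -160.2, 403.0]
eef_rot: [0.988, 0.152, 0.0, -0.001]
contact_force: [-2.7, 6.0, 10.2]
finger_gap: 11.1
```

```bash
python3 - <<'E'
from h import *
s=manip.sense(); print(s["position"],s["contact_force"],s["wrist_torque"],s["clock"],s["finger_gap"])
im=manip.capture("wrist"); cv2.imwrite("pics/w3.png",im[:,:,::-1])
E
```

```text
[ 504.52351097 -160.17145918  402.98476544] [-2.67410226  5.95383658 10.1516114 ] [ 1.35779637  0.74516481 -0.09259432] 5.85 11.075570084982392
```

View pics/w3.png

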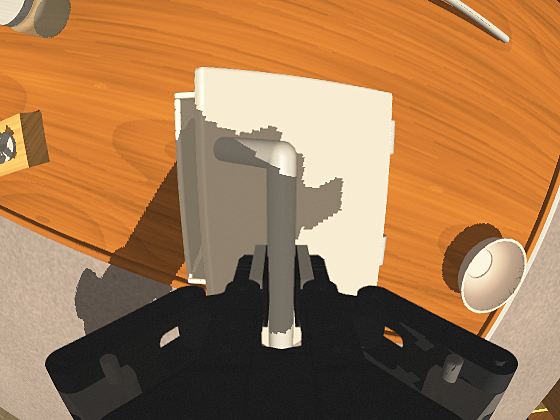

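Request:
drive_tool --travel '[[4, -12, 8], [8, -25, 14], [13, -38, 19], [17, -52, 22], [21, -66, 24], [26, -80, 25], [30, -94, 25], [35, -108, 24], [39, -122, 21], [43, -136, 18], [43, -136, 18]]' --rot '[[0, 0, 0], [0, 0, 0], [0, 0, 0], [0, 0, 0], [0, 0, 0], [0, 0, 0], [0, 0, 0], [0, 0, 0], [0, 0, 0], [0, 0, 0], [0, 0, 0]]'

```text
clock: 7.0
position: [547.9, -298.9, 417.9]
eef_rot: [0.988, 0.152, 0.001, 0.001]
contact_force: [0.9, 0.5, 1.6]
finger_gap: 10.9
```

```bash
python3 - <<'E'
from h import *
s=manip.sense(); print(s["position"],s["contact_force"],s["wrist_torque"],s["clock"],s["finger_gap"])
im=manip.capture("wrist"); cv2.imwrite("pics/w4.png",im[:,:,::-1])
im=manip.capture("scene"); cv2.imwrite("pics/s4.png",im[:,:,::-1])
E
```

```text
[ 547.91733358 -298.9387893   417.85632962] [0.87484429 0.46002426 1.62833904] [ 0.04985607  0.01247229 -0.0434781 ] 7.0 10.862979831168406
```

View pics/w4.png

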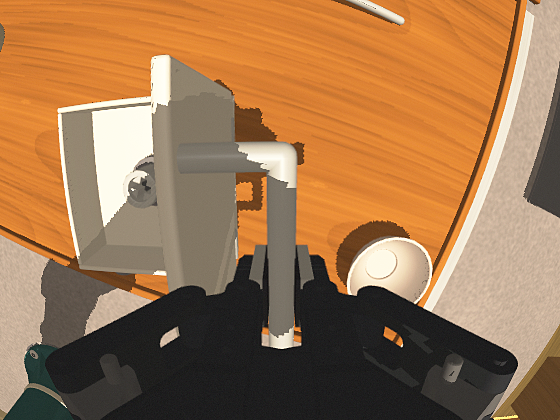

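View pics/s4.png

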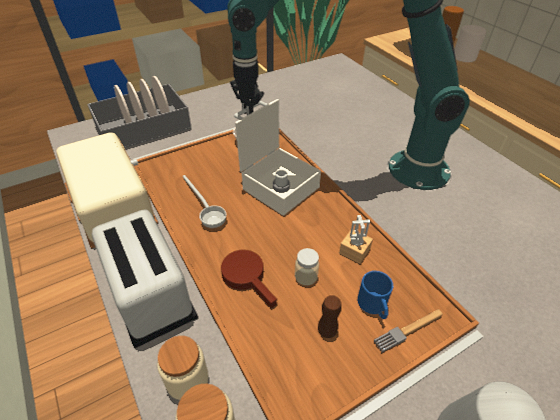

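Request:
drive_tool --travel '[[2, -7, -2], [4, -13, -5], [6, -20, -8], [8, -26, -11], [10, -32, -14], [12, -38, -18], [14, -44, -22], [14, -44, -22], [14, -44, -22]]' --rot '[[0, 0, 0], [0, 0, 0], [0, 0, 0], [0, 0, 0], [0, 0, 0], [0, 0, 0], [0, 0, 0], [0, 0, 0], [0, 0, 0]]'

```text
clock: 8.0
position: [561.2, -340.9, 396.5]
eef_rot: [0.988, 0.153, -0.0, 0.0]
contact_force: [-0.2, -0.4, 1.2]
finger_gap: 10.8
```

```bash
python3 - <<'E'
from h import *
s=manip.sense(); print(s["position"],s["contact_force"],s["wrist_torque"],s["clock"],s["finger_gap"])
im=manip.capture("wrist"); cv2.imwrite("pics/w5.png",im[:,:,::-1])
E
```

```text
[ 561.19500231 -340.86799124  396.54154745] [-0.18431263 -0.41890241  1.24544017] [-0.15758627  0.08901318 -0.03234028] 8.0 10.771157608503714
```

View pics/w5.png

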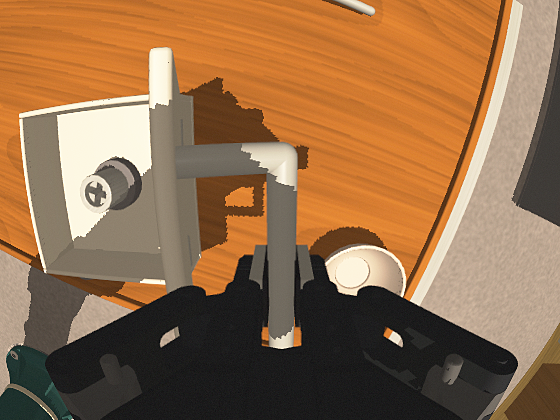

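Request:
drive_tool --travel '[[1, -3, -2], [1, -3, -2], [1, -3, -2], [1, -3, -2], [1, -3, -2], [1, -3, -2]]' --rot '[[0, 0, 0], [0, 0, 0], [0, 0, 0], [0, 0, 0], [0, 0, 0], [0, 0, 0]]' --gripper 24

```text
clock: 8.65
position: [562.3, -343.4, 395.0]
eef_rot: [0.988, 0.153, 0.0, 0.0]
contact_force: [0.3, -1.6, 3.6]
finger_gap: 24.3
```

```bash
python3 - <<'E'
from h import *
s=manip.sense(); print(s["position"],s["contact_force"],s["wrist_torque"],s["clock"],s["finger_gap"])
im=manip.capture("wrist"); cv2.imwrite("pics/w6.png",im[:,:,::-1])
E
```

```text
[ 562.30574216 -343.43561887  394.96067385] [ 0.32656839 -1.60296694  3.60364532] [-0.19913424 -0.05208222 -0.03655974] 8.65 24.322250846456782
```

View pics/w6.png

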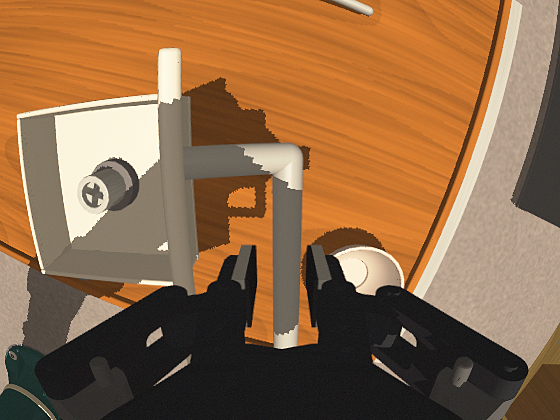

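Request:
drive_tool --travel '[[1, -3, 4], [1, -3, 10], [1, -3, 20]]' --rot '[[0, 0, 0], [0, 0, 0], [0, 0, 0]]'

```text
clock: 9.0
position: [562.9, -345.8, 414.2]
eef_rot: [0.988, 0.153, -0.001, -0.001]
contact_force: [-1.2, 0.1, 0.4]
finger_gap: 24.1
```

Request:
drive_tool --travel '[[0, 0, 15], [0, 0, 35], [0, 0, 60], [0, 0, 85], [0, 0, 100], [0, 0, 100], [0, 0, 100]]' --rot '[[0, 0, 0], [0, 0, 0], [0, 0, 0], [0, 0, 0], [0, 0, 0], [0, 0, 0], [0, 0, 0]]'

```text
clock: 9.7
position: [563.0, -346.1, 514.6]
eef_rot: [0.988, 0.153, -0.0, -0.0]
contact_force: [-0.3, -0.1, -0.5]
finger_gap: 24.2
```

```bash
python3 - <<'E'
from h import *
s=manip.sense(); print(s["position"],s["contact_force"],s["wrist_torque"],s["clock"],s["finger_gap"])
W=manip.calibration("wrist"); im=manip.capture("wrist"); cv2.imwrite("pics/w7.png",im[:,:,::-1])
np.save("w7.npy",im); import pickle; pickle.dump(W,open("w7.pkl","wb"))
cv2.imwrite("pics/s7.png",manip.capture("scene")[:,:,::-1])
cv2.imwrite("pics/t7.png",cv2.resize(manip.capture("top")[190:310,200:400],(800,480),interpolation=cv2.INTER_CUBIC)[:,:,::-1])
E
```

```text
[ 562.96583305 -346.11239919  514.57808317] [-0.28808727 -0.11096661 -0.48210129] [-0.01720893 -0.02098834 -0.01042679] 9.7 24.16376594061826
```

View pics/w7.png

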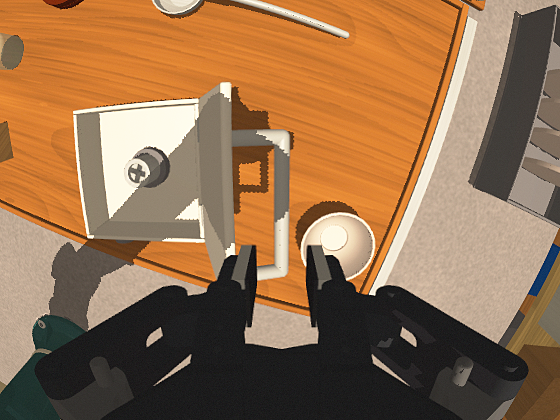

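View pics/s7.png

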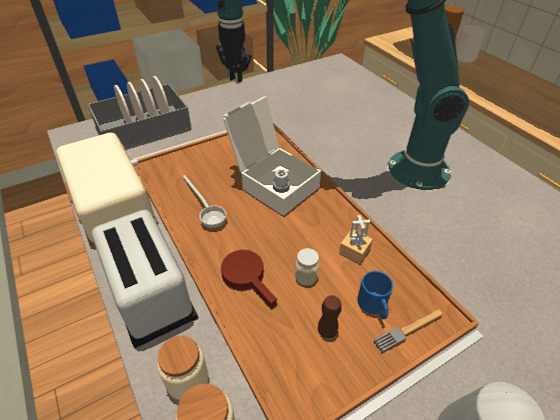

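View pics/t7.png

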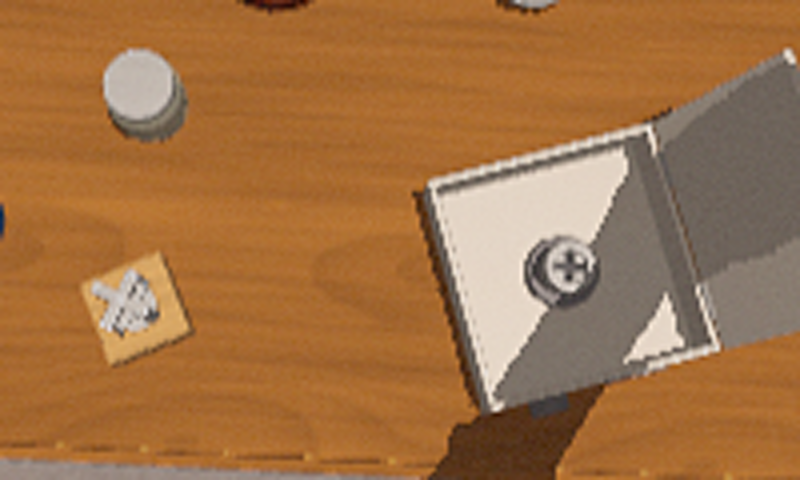

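Request:
drive_tool --travel '[[-10, 13, 0], [-30, 40, 0], [-55, 74, 0], [-82, 110, 0], [-106, 142, 0], [-122, 165, -20], [-126, 170, -50], [-126, 170, -80], [-126, 170, -105], [-126, 170, -115], [-126, 170, -115], [-126, 170, -115]]' --rot '[[0, 0, 0], [0, 0, 0], [0, 0, 0], [0, 0, 0], [0, 0, 0], [0, 0, 0], [0, 0, 0], [0, 0, 0], [0, 0, 0], [0, 0, 0], [0, 0, 0], [0, 0, 0]]' --gripper 85

```text
clock: 11.05
position: [437.7, -176.6, 400.1]
eef_rot: [0.988, 0.153, 0.0, 0.0]
contact_force: [1.0, -0.7, 0.7]
finger_gap: 85.0
```

```bash
python3 - <<'E'
from h import *
import pickle
s=manip.sense(); print(s["position"],s["contact_force"],s["clock"],s["finger_gap"])
W=manip.calibration("wrist"); im=manip.capture("wrist"); cv2.imwrite("pics/w8.png",im[:,:,::-1])
np.save("w8.npy",im); pickle.dump(W,open("w8.pkl","wb"))
print(proj(W,[[502.8,-155.1,76]],True))
E
```

```text
[ 437.65404949 -176.55544998  400.076004  ] [ 1.04766732 -0.65347808  0.6836704 ] 11.05 84.9685535617593
[[280.06727855 117.24959393]]
```

View pics/w8.png

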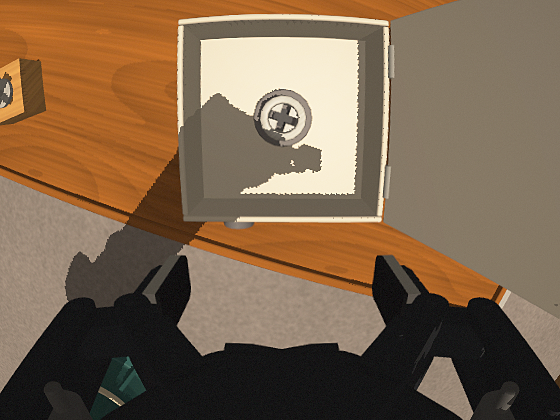

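```bash
python3 - <<'E'
import numpy as np,cv2
im=np.load("w8.npy"); c=im[80:155,240:325]; cv2.imwrite("pics/w8c.png",cv2.resize(c,(680,600),interpolation=cv2.INTER_CUBIC)[:,:,::-1])
E
```

```text
(no output)
```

View pics/w8c.png

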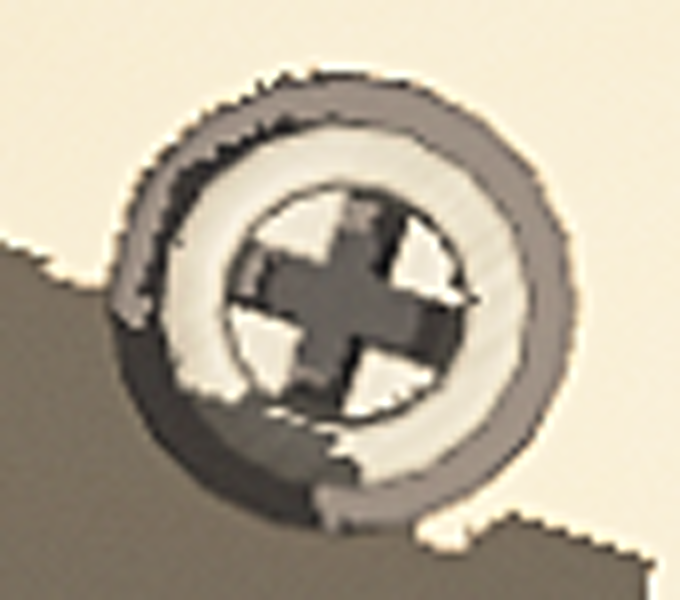

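```bash
python3 - <<'E'
from h import *
import pickle
W=pickle.load(open("w8.pkl","rb"))
f=lambda p:np.array(p)/8+[240,80]-.44
print("mouth",toplane(W,f([(347,306),(347,304)]),76,True).round(2))
for l,m in [("v",[((340,195),(287,400)),((403,215),(345,415))]),("h",[((257,238),(465,300)),((232,305),(440,370))])]:
    for a,b in m:
        P=toplane(W,f([a,b]),68,True); d=P[1]-P[0]; print(l,np.degrees(np.arctan2(d[1],d[0])).round(2),P.round(1).tolist())
# box rim corners check z=85
c=np.array([(178,20),(388,22),(382,220),(182,218)]); print(toplane(W,c,85,True).round(1),toplane(W,c,85,True).mean(0))
E
```

```text
mouth [[ 503.09 -157.69   76.  ]
 [ 503.31 -157.62   76.  ]]
v -176.81 [[515.1, -153.1, 68.0], [490.6, -154.5, 68.0]]
v -178.34 [[515.1, -160.7, 68.0], [490.9, -161.4, 68.0]]
h -89.14 [[507.5, -145.6, 68.0], [507.9, -170.4, 68.0]]
h -89.97 [[499.2, -145.1, 68.0], [499.2, -170.2, 68.0]]
[[ 564.3  -39.7   85. ]
 [ 619.7 -219.8   85. ]
 [ 442.8 -276.    85. ]
 [ 387.3  -93.8   85. ]] [ 503.53181564 -157.32840239   85.        ]
```

Request:
drive_tool --travel '[[5, 15, 0], [15, 45, 0], [25, 85, 0], [30, 125, 0], [33, 165, 0], [33, 205, 0], [28, 245, 0], [18, 285, 0], [3, 325, 0], [-15, 360, 0], [-32, 385, 0], [-45, 400, 0]]' --rot '[[0, 0, -0.04], [0, 0, -0.1], [0, 0, -0.16], [0, 0, -0.23], [0, 0, -0.3], [0, 0, -0.37], [0, 0, -0.44], [0, 0, -0.51], [0, 0, -0.58], [0, 0, -0.65], [0, 0, -0.7], [0, 0, -0.74]]'

```text
clock: 12.3
position: [391.5, 226.4, 401.2]
eef_rot: [0.977, -0.214, 0.001, -0.002]
contact_force: [-0.5, 0.1, 0.2]
finger_gap: 85.3
```

Request:
drive_tool --travel '[[0, 0, 0], [0, 0, 0], [0, 0, 0], [0, 0, 0]]' --rot '[[0, 0, 0], [0, 0, 0], [0, 0, 0], [0, 0, 0]]'

```text
clock: 12.7
position: [393.1, 222.6, 400.0]
eef_rot: [0.976, -0.216, 0.0, -0.0]
contact_force: [0.9, -0.6, 0.5]
finger_gap: 84.8
```

```bash
python3 - <<'E'
from h import *
import pickle
s=manip.sense(); print(s["position"],s["contact_force"],s["clock"],s["joints"].round(2));print(R.from_quat(s["eef_rot"]).as_matrix().round(4))
W=manip.calibration("wrist"); im=manip.capture("wrist"); cv2.imwrite("pics/w9.png",im[:,:,::-1])
np.save("w9.npy",im); pickle.dump(W,open("w9.pkl","wb"))
u,v=proj(W,[[453,195,100]],True)[0].astype(int); print(u,v)
c=im[v-60:v+60,u-70:u+70]; print(u-70,v-60); cv2.imwrite("pics/w9c.png",cv2.resize(c,None,fx=5,fy=5,interpolation=cv2.INTER_CUBIC)[:,:,::-1])
E
```

```text
[393.10655219 222.57246952 399.99125606] [ 0.91370485 -0.61797495  0.51825518] 12.7 [-0.58  0.26 -0.04  2.21  0.02  0.68 -2.64]
[[ 9.066e-01 -4.220e-01  8.000e-04]
 [-4.220e-01 -9.066e-01  1.000e-04]
 [ 7.000e-04 -4.000e-04 -1.000e+00]]
281 120
211 60
```

View pics/w9.png

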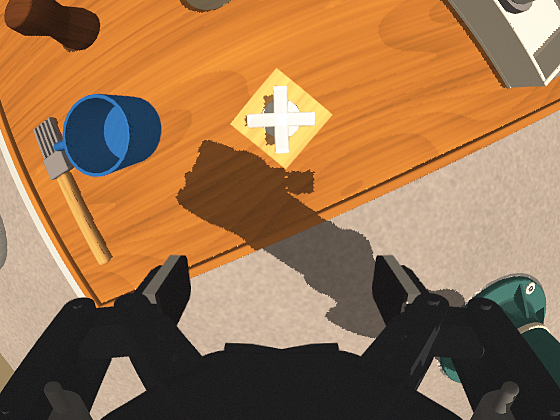

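View pics/w9c.png

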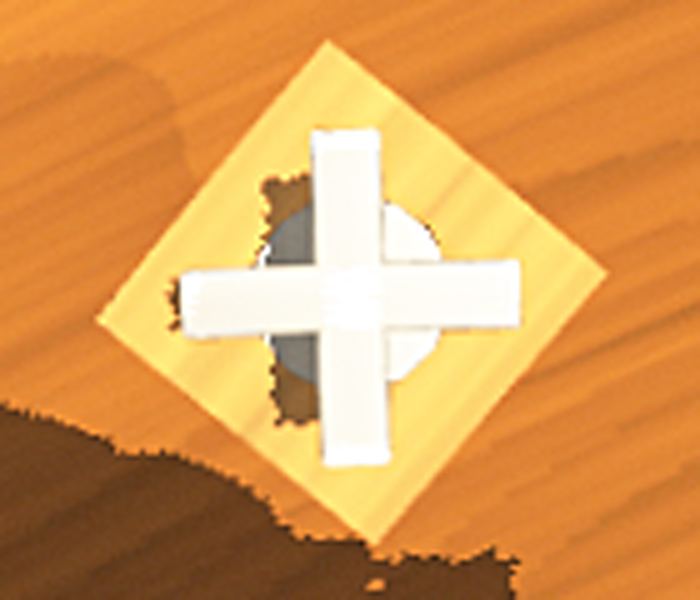

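```bash
python3 - <<'E'
from h import *
import pickle
W=pickle.load(open("w9.pkl","rb"))
f=lambda p:np.array(p)/5+[211,60]-.4
P=toplane(W,f([(346,130),(357,465),(180,305),(520,293)]),139,True); print(P.round(1),P.mean(0), (P[0]+P[1])/2,(P[2]+P[3])/2)
for a,b in ((0,1),(2,3)):
    d=P[b]-P[a]; print(np.degrees(np.arctan2(d[1],d[0])),np.linalg.norm(d))
S=toplane(W,f([(328,40),(608,272),(375,545),(96,320)]),55,True); print(S.round(1),S.mean(0)); d=S[1]-S[0]; print(np.linalg.norm(d))
E
```

```text
[[476.5 185.5 139. ]
 [432.6 204.3 139. ]
 [464.  217.1 139. ]
 [445.3 173.  139. ]] [454.59127761 194.98812748 139.        ] [454.52804949 194.89075214 139.        ] [454.65450574 195.08550281 139.        ]
156.88371693216058 47.71894139414476
-112.94063037177177 47.871183353128764
[[501.1 178.1  55. ]
 [438.1 148.1  55. ]
 [408.  211.5  55. ]
 [471.2 241.6  55. ]] [454.61422856 194.84358192  55.        ]
69.86293739687197
```

Request:
drive_tool --travel '[[15, -7, 0], [40, -18, 0], [60, -27, 0], [62, -28, 0], [62, -28, -20], [62, -28, -50], [62, -28, -70], [62, -28, -80], [62, -28, -80], [62, -28, -80]]' --rot '[[0, 0, 0.035], [0, 0, 0.035], [0, 0, 0.035], [0, 0, 0.035], [0, 0, 0.035], [0, 0, 0.035], [0, 0, 0.035], [0, 0, 0.035], [0, 0, 0.035], [0, 0, 0.035]]'

```text
clock: 13.75
position: [454.4, 195.8, 320.2]
eef_rot: [0.98, -0.198, 0.0, -0.0]
contact_force: [-0.1, -0.9, 0.7]
finger_gap: 85.1
```

```bash
python3 - <<'E'
from h import *
s=manip.sense(); print(s["position"],s["contact_force"],s["clock"],s["joints"].round(2));print(R.from_quat(s["eef_rot"]).as_matrix().round(4))
im=manip.capture("wrist"); cv2.imwrite("pics/w10.png",im[:,:,::-1])
s=manip.sense(); print(s["position"])
E
```

```text
[454.3506435  195.8191383  320.15827982] [-0.06769595 -0.93228371  0.6896387 ] 13.75 [-0.48  0.44 -0.03  2.19  0.02  0.52 -2.49]
[[ 9.218e-01 -3.877e-01  4.000e-04]
 [-3.877e-01 -9.218e-01  4.000e-04]
 [ 3.000e-04 -5.000e-04 -1.000e+00]]
[454.55230176 195.88409871 320.52256756]
```

View pics/w10.png

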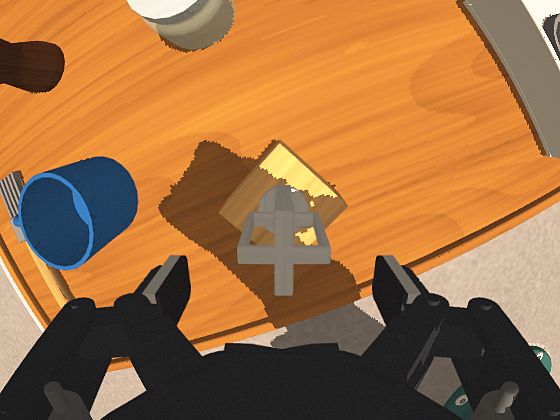

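Request:
drive_tool --travel '[[0, -1, -15], [0, -1, -35], [0, -1, -48], [0, -1, -54], [0, -1, -55], [0, -1, -55], [0, -1, -55]]' --rot '[[0, 0, 0], [0, 0, 0], [0, 0, 0], [0, 0, 0], [0, 0, 0], [0, 0, 0], [0, 0, 0]]'

```text
clock: 14.5
position: [454.5, 194.8, 265.5]
eef_rot: [0.98, -0.198, 0.001, -0.001]
contact_force: [0.8, 0.9, 0.1]
finger_gap: 85.4
```

Request:
drive_tool --travel '[[0, 0, 0], [0, 0, 0], [0, 0, 0], [0, 0, 0], [0, 0, 0], [0, 0, 0], [0, 0, 0], [0, 0, 0]]' --rot '[[0, 0, 0], [0, 0, 0], [0, 0, 0], [0, 0, 0], [0, 0, 0], [0, 0, 0], [0, 0, 0], [0, 0, 0]]' --gripper 42 --newtons 60

```text
clock: 15.3
position: [454.3, 194.7, 265.2]
eef_rot: [0.98, -0.198, 0.0, -0.0]
contact_force: [-0.7, -0.8, 5.1]
finger_gap: 47.2
```

```bash
python3 - <<'E'
from h import *
s=manip.sense(); print(s["position"],s["contact_force"],s["wrist_torque"],s["clock"],s["finger_gap"]);print(R.from_quat(s["eef_rot"]).as_matrix().round(4))
im=manip.capture("wrist"); cv2.imwrite("pics/w11.png",im[:,:,::-1])
E
```

```text
[454.33195253 194.67604309 265.20675215] [-0.73757175 -0.82712215  5.1046341 ] [-0.07186668  0.14717903  0.03574091] 15.3 47.246326689124004
[[ 9.217e-01 -3.878e-01  4.000e-04]
 [-3.878e-01 -9.217e-01  2.000e-04]
 [ 3.000e-04 -3.000e-04 -1.000e+00]]
```

View pics/w11.png

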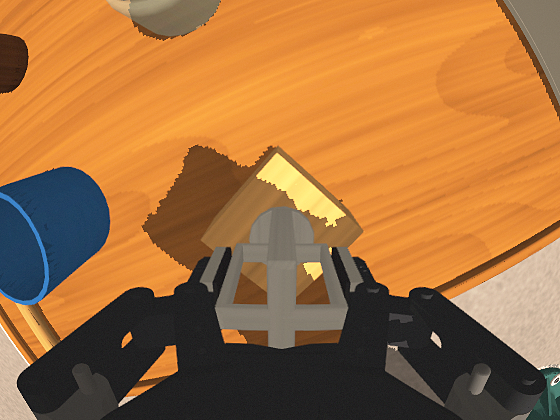

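Request:
drive_tool --travel '[[0, 0, 5], [0, 0, 15], [0, 0, 35], [0, 0, 65], [0, 0, 95], [0, 0, 115], [0, 0, 120], [0, 0, 120]]' --rot '[[0, 0, 0], [0, 0, 0], [0, 0, 0], [0, 0, 0], [0, 0, 0], [0, 0, 0], [0, 0, 0], [0, 0, 0]]'

```text
clock: 16.15
position: [454.2, 194.6, 385.5]
eef_rot: [0.98, -0.198, 0.001, -0.001]
contact_force: [-0.9, -0.5, -1.9]
finger_gap: 47.4
```

Request:
drive_tool --travel '[[2, -12, 0], [6, -40, 0], [11, -75, 0], [16, -112, 0], [21, -150, 0], [26, -188, 0], [31, -226, 0], [36, -264, 0], [41, -300, 0], [45, -328, 0], [48, -347, 0], [49, -352, 0]]' --rot '[[0, 0, 0.04], [0, 0, 0.08], [0, 0, 0.12], [0, 0, 0.16], [0, 0, 0.2], [0, 0, 0.24], [0, 0, 0.28], [0, 0, 0.32], [0, 0, 0.36], [0, 0, 0.39], [0, 0, 0.41], [0, 0, 0.42]]'

```text
clock: 17.35
position: [502.6, -160.0, 383.1]
eef_rot: [1.0, 0.009, -0.001, 0.0]
contact_force: [-0.1, 0.5, -1.1]
finger_gap: 47.2
```

Request:
drive_tool --travel '[[0, 0, 0], [0, 0, 0], [0, 0, 0]]' --rot '[[0, 0, 0], [0, 0, 0], [0, 0, 0]]'

```text
clock: 17.65
position: [503.1, -155.6, 384.3]
eef_rot: [1.0, 0.012, -0.0, -0.0]
contact_force: [-0.4, 0.2, -1.1]
finger_gap: 47.0
```

```bash
python3 - <<'E'
from h import *
import pickle
s=manip.sense(); print(s["position"],s["contact_force"],s["wrist_torque"],s["clock"],s["finger_gap"],s["joints"].round(2));print(R.from_quat(s["eef_rot"]).as_matrix().round(4))
W=manip.calibration("wrist"); im=manip.capture("wrist"); cv2.imwrite("pics/w12.png",im[:,:,::-1])
np.save("w12.npy",im); pickle.dump(W,open("w12.pkl","wb"))
c=manip.capture("scene"); C=manip.calibration("scene"); np.save("s12.npy",c)
cv2.imwrite("pics/s12.png",cv2.resize(c[100:220,200:360],(800,600),interpolation=cv2.INTER_CUBIC)[:,:,::-1])
c=manip.capture("top"); cv2.imwrite("pics/t12.png",cv2.resize(c[200:320,280:440],(800,600),interpolation=cv2.INTER_CUBIC)[:,:,::-1])
E
```

```text
[ 503.12234547 -155.61829119  384.33729667] [-0.36100111  0.22522802 -1.11596711] [ 0.00861771  0.00860711 -0.03167702] 17.65 46.97291032151509 [ 0.25  0.37 -0.05  2.07  0.03  0.7  -1.36]
[[ 0.9997  0.0243 -0.001 ]
 [ 0.0243 -0.9997  0.001 ]
 [-0.001  -0.001  -1.    ]]
```

View pics/w12.png

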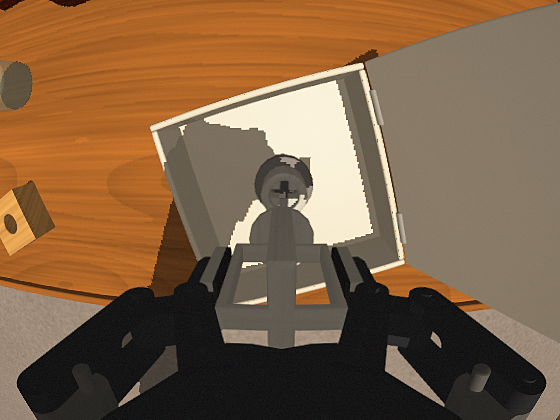

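View pics/s12.png

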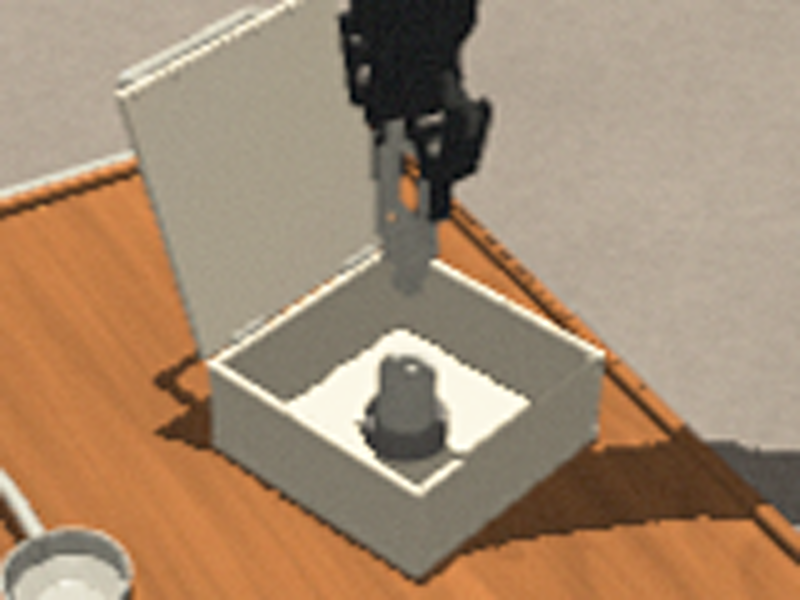

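Request:
drive_tool --travel '[[0, 0, 0], [0, 0, 0], [0, 0, 0]]' --rot '[[0, 0, 0], [0, 0, 0], [0, 0, 0]]'

```text
clock: 18.1
position: [503.2, -157.2, 384.8]
eef_rot: [1.0, 0.011, 0.0, 0.0]
contact_force: [-0.4, 1.1, 0.0]
finger_gap: 47.6
```

```bash
python3 - <<'E'
from h import *
import pickle
s=manip.sense(); print(s["position"],s["contact_force"])
W=manip.calibration("wrist"); im=manip.capture("wrist"); np.save("w13.npy",im); pickle.dump(W,open("w13.pkl","wb"))
M=R.from_quat(s["eef_rot"]).as_matrix(); t=s["position"]
tz=155+91
B=lambda q:(t+M@np.array([q[0],q[1],tz-q[2]]))
C=manip.calibration("scene")
th=np.linspace(0,2*np.pi,60)
o=cv2.resize(im,None,fx=4,fy=4,interpolation=cv2.INTER_CUBIC)
def dr(P,col):
    uv=(proj(W,np.array(P),True)*4+2).astype(int)
    cv2.polylines(o,[uv.reshape(-1,1,2)],False,col,1)
dr([B((19*np.cos(a),19*np.sin(a),42)) for a in th],(255,0,0))
dr([B((3*np.cos(a),3*np.sin(a),0)) for a in th],(255,0,255))
dr([B((24,0,120)),B((-24,0,120))],(255,0,0)); dr([B((0,24,120)),B((0,-24,120))],(255,0,0))
m=np.array([503.2,-157.6,76])
dr([m+[21*np.cos(a),21*np.sin(a),0] for a in th],(0,255,0)); dr([m+[13.5*np.cos(a),13.5*np.sin(a),0] for a in th],(0,255,0))
cv2.imwrite("pics/w13.png",o[480:1380,800:1440][:, :,::-1][0:860:1,:][:800].astype(np.uint8)[::1] if False else cv2.resize(o[480:1380,760:1500],(493,600))[:,:,::-1])
cv2.imwrite("pics/w13b.png",o[560:1000,920:1340][:,:,::-1])
print("scene tip,collar,mouth",proj(C,[B((0,0,0)),B((0,0,36)),m]))
E
```

```text
[ 503.22804481 -157.23416174  384.79802262] [-0.43223016  1.08575769  0.0400926 ]
scene tip,collar,mouth [[280.71200148 158.43787273]
 [280.87911087 149.48892423]
 [280.40012    173.18458639]]
```

View pics/w13.png

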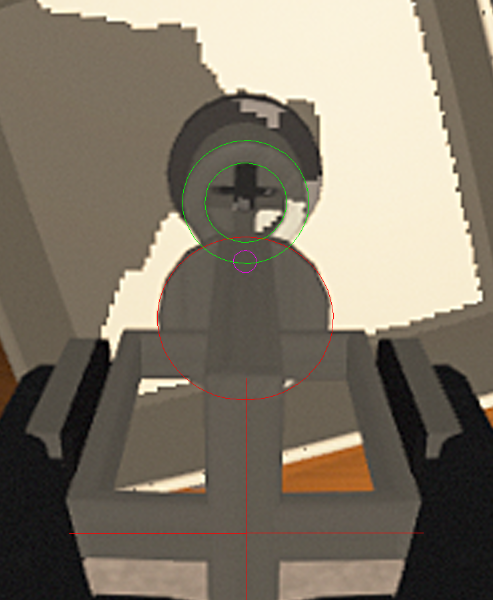

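View pics/w13b.png

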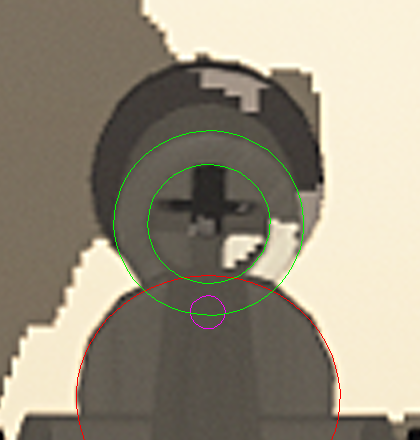

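```bash
python3 - <<'E'
from h import *
im=np.load("w13.npy"); c=im[150:235,238:326]; c=cv2.resize(c,None,fx=7,fy=7,interpolation=cv2.INTER_CUBIC).astype(float)
c=np.clip(255*(c/150)**.6,0,255).astype(np.uint8); cv2.imwrite("pics/w13c.png",c[:,:,::-1])
E
```

```text
(no output)
```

View pics/w13c.png

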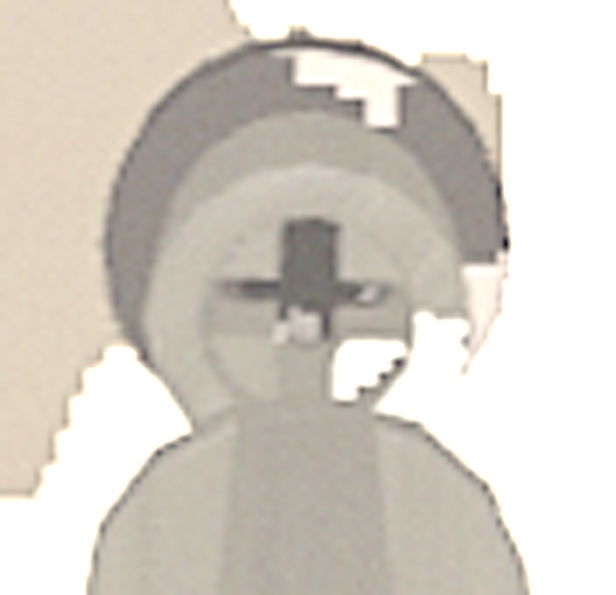

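Request:
drive_tool --travel '[[0, 0, -15], [0, 0, -35], [0, 0, -52], [0, 0, -60], [0, 0, -64], [0, 0, -67], [0, 0, -70], [0, 0, -73], [0, 0, -73], [0, 0, -73]]' --rot '[[0, 0, 0], [0, 0, 0], [0, 0, 0], [0, 0, 0], [0, 0, 0], [0, 0, 0], [0, 0, 0], [0, 0, 0], [0, 0, 0], [0, 0, 0]]'

```text
clock: 19.15
position: [503.3, -157.4, 311.9]
eef_rot: [1.0, 0.011, 0.0, 0.0]
contact_force: [0.1, -0.3, -0.1]
finger_gap: 47.2
```

Request:
drive_tool --travel '[[0, 0, -2], [0, 0, -4], [0, 0, -6], [0, 0, -8], [0, 0, -10], [0, 0, -12], [0, 0, -12], [0, 0, -12]]' --rot '[[0, 0, 0], [0, 0, 0], [0, 0, 0], [0, 0, 0], [0, 0, 0], [0, 0, 0], [0, 0, 0], [0, 0, 0]]'

```text
clock: 19.95
position: [503.2, -157.3, 299.6]
eef_rot: [1.0, 0.011, -0.0, -0.0]
contact_force: [-0.1, 0.5, -1.3]
finger_gap: 47.3
```

```bash
python3 - <<'E'
from h import *
s=manip.sense(); print(s["position"],s["contact_force"],s["wrist_torque"],s["clock"],s["finger_gap"]);print(R.from_quat(s["eef_rot"]).as_matrix().round(4))
im=manip.capture("wrist"); cv2.imwrite("pics/w14.png",im[:,:,::-1])
c=im[190:280,230:340]; c=cv2.resize(c,None,fx=6,fy=6,interpolation=cv2.INTER_CUBIC).astype(float)
c=np.clip(255*(c/170)**.6,0,255).astype(np.uint8); cv2.imwrite("pics/w14c.png",c[:,:,::-1])
E
```

```text
[ 503.24352347 -157.32798893  299.61740405] [-0.10168541  0.50400322 -1.2610288 ] [-0.02938999  0.03515071 -0.06268792] 19.95 47.26394280089843
[[ 9.998e-01  2.190e-02 -2.000e-04]
 [ 2.190e-02 -9.998e-01  1.000e-04]
 [-2.000e-04 -1.000e-04 -1.000e+00]]
```

View pics/w14c.png

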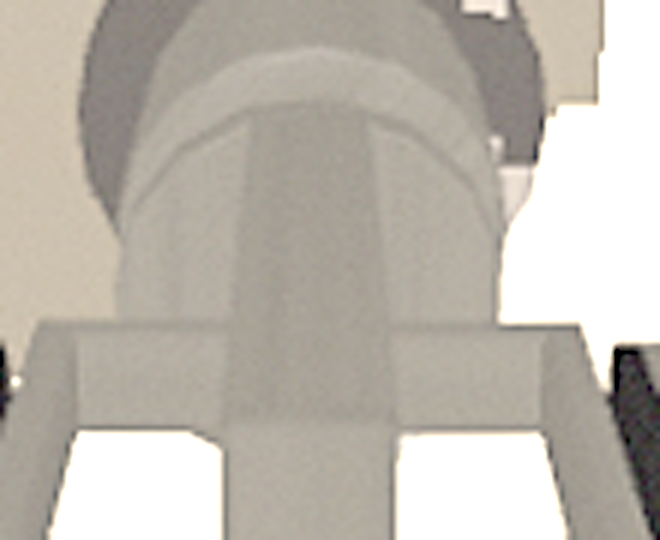

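No contact at a depth where full-width wings are 3 mm into the slots, so they have meshed. Pressing down next.

Request:
drive_tool --travel '[[0, 0, -2], [0, 0, -4], [0, 0, -6], [0, 0, -8], [0, 0, -10], [0, 0, -11], [0, 0, -12], [0, 0, -12], [0, 0, -12]]' --rot '[[0, 0, 0], [0, 0, 0], [0, 0, 0], [0, 0, 0], [0, 0, 0], [0, 0, 0], [0, 0, 0], [0, 0, 0], [0, 0, 0]]'

```text
clock: 20.9
position: [503.4, -157.3, 288.2]
eef_rot: [1.0, 0.011, 0.0, 0.0]
contact_force: [-1.5, -0.1, 6.2]
finger_gap: 46.9
```

Request:
drive_tool --travel '[[0, 0, -1], [0, 0, -2], [0, 0, -2], [0, 0, -2]]' --rot '[[0, 0, 0], [0, 0, 0], [0, 0, 0], [0, 0, 0]]'

```text
clock: 21.3
position: [503.4, -157.3, 286.4]
eef_rot: [1.0, 0.011, 0.0, 0.0]
contact_force: [-2.6, -0.1, 7.4]
finger_gap: 47.1
```

Request:
drive_tool --travel '[[0, 0, -1], [0, 0, -2], [0, 0, -2], [0, 0, -2]]' --rot '[[0, 0, 0], [0, 0, 0], [0, 0, 0], [0, 0, 0]]'

```text
clock: 21.7
position: [503.5, -157.3, 286.1]
eef_rot: [1.0, 0.011, 0.0, 0.0]
contact_force: [-4.3, 0.9, 21.8]
finger_gap: 47.0
```

```bash
python3 - <<'E'
from h import *
s=manip.sense(); print(s["position"],s["contact_force"],s["wrist_torque"],s["clock"],s["finger_gap"])
im=manip.capture("wrist"); cv2.imwrite("pics/w15.png",im[:,:,::-1])
c=im[190:280,230:340]; c=cv2.resize(c,None,fx=6,fy=6,interpolation=cv2.INTER_CUBIC).astype(float)
c=np.clip(255*(c/170)**.6,0,255).astype(np.uint8); cv2.imwrite("pics/w15c.png",c[:,:,::-1])
E
```

```text
[ 503.46534922 -157.32492542  286.08814858] [-4.2674731   0.89924867 21.76543653] [ 0.46312276  1.11142708 -0.00740561] 21.7 47.027023141196295
```

View pics/w15c.png

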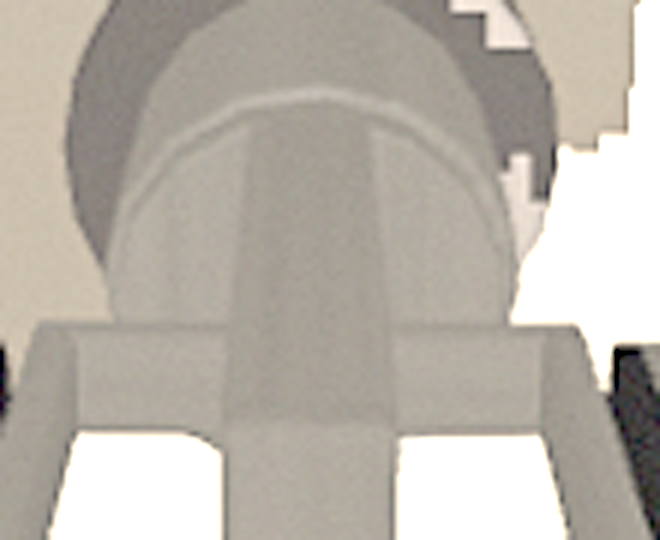

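Motion stopped hard at TCP z 286.1, where I predicted the collar would seat (286.2). The cage hasn't slipped in the fingers. Holding for a moment, then a last check from the fixed cameras.

Request:
drive_tool --travel '[[0, 0, 0], [0, 0, 0], [0, 0, 0], [0, 0, 0], [0, 0, 0], [0, 0, 0], [0, 0, 0], [0, 0, 0]]' --rot '[[0, 0, 0], [0, 0, 0], [0, 0, 0], [0, 0, 0], [0, 0, 0], [0, 0, 0], [0, 0, 0], [0, 0, 0]]'

```text
clock: 22.55
position: [503.4, -157.3, 286.1]
eef_rot: [1.0, 0.011, 0.0, 0.0]
contact_force: [-5.0, 2.1, 22.2]
finger_gap: 47.1
```

```bash
python3 - <<'E'
from h import *
s=manip.sense(); print(s["position"],s["contact_force"],s["clock"],s["finger_gap"])
c=manip.capture("scene"); cv2.imwrite("pics/s16.png",c[:,:,::-1])
cv2.imwrite("pics/s16c.png",cv2.resize(c[90:215,210:350],(672,600),interpolation=cv2.INTER_CUBIC)[:,:,::-1])
E
```

```text
[ 503.43489639 -157.34223348  286.08751519] [-5.02537364  2.14892616 22.16834297] 22.55 47.06526091948661
```

View pics/s16.png

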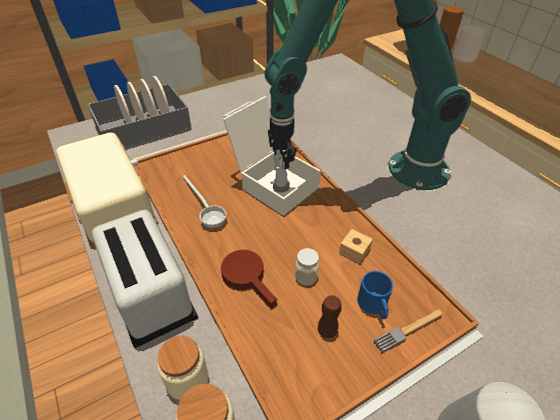

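View pics/s16c.png

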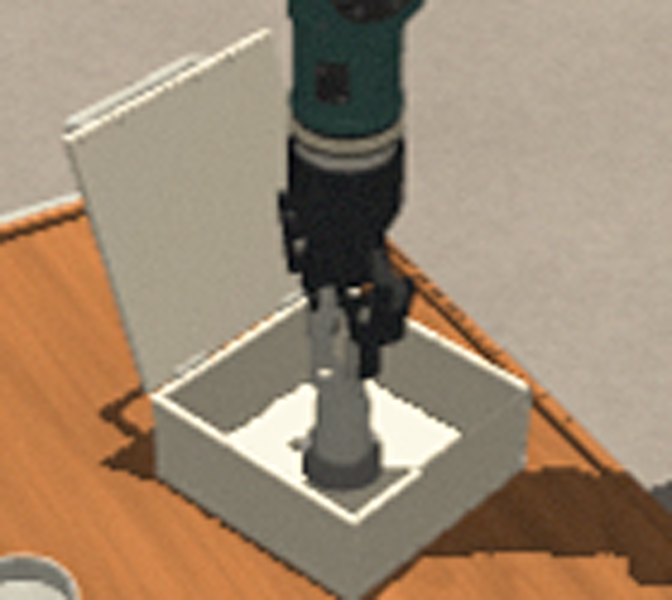

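The beater is seated with its collar flush on the sleeve. The lid is open on its stop and the bystanders haven't moved.

```bash
python3 - <<'E'
from station import manip
print(manip.sign_off())
E
```

```text
the job is handed in; nothing more can be done
None
```

The job is done and handed in at about 22.6 s: the lid rests open, and the beater is pressed fully home in the drive sleeve, still gripped. `sign_off` gives no verdict, so what follows is from my own checks.

- **Lid:** I gripped the bar and swung it back along the hinge arc, then let go. It stayed leaning on its stop, and the final scene picture still shows it open.
- **Beater:** I gripped it across two cage strips, lifted it from the stand and turned it about 24° to match the slots. The wings entered the slots with no contact force.
- **Seating:** Going down, the spring force built up, then motion stopped hard with the wrist at z = 286.1 mm. I had predicted 286.2 mm for the collar sitting on the sleeve. It is holding about 22 N of push, and the beater has not slipped in the fingers (gap 47 mm).
- **Other things:** The bystanders look unmoved in the final picture.

**What disagreed:** The fixed cameras put the mixer about 2.5 mm further toward +y than the wrist camera did. I used the wrist camera's position, and the beater went in cleanly there. A sideways force of about 5 N and a small moment of about 1 N m remain at the wrist.

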